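# Fire the microscope lamp with its spring-return start knob

## Task

Fire the microscope lamp: on the small grey control box with the red knob, turn the red knob clockwise (seen from above) all the way to its stop, hold it there for a moment, then let go of it at the stop so that its spring brings it back to rest by itself. Do not turn the black dimmer knob on the other grey box, and leave the oil bottle standing where it is.

Things in the scene. Friction and masses are not known exactly. Their poses are not given: they have to be found in the camera images.
- lamp_starter: Grey box fixed on the desk, red knob on top. Origin: on the desk under the knob's upright axis. Flat top 45 mm up; reaches 40 mm to own -x, 70 to +x, 42 to each y; yaw varies. Knob: fluted cylinder 34 mm across, 46 to 79 mm above the desk, grip across any diameter from above. A like box with a black knob stands left or right of it, knob axes 170 mm or more apart.
- start_knob (a joint): Turn of the red knob, rad. 0 = rest (its white line along the box's +x, at a printed mark); grows clockwise seen from above to a hard stop at 1.047 (60 degrees, second mark). A spring pushes it back all the time (0.024 N m at rest, 0.087 at the stop), a damper slows it: let go at the stop it needs about 0.9 s to return.
- dimmer_mark (a point): Tip of the white line on top of the black dimmer knob (same size as the red one), 15 mm from that knob's axis and 79 mm above the desk. The dimmer has no spring, turns easily and starts at a varying angle; it must not be turned.
- immersion_oil: Dark glass dropper bottle with black cap, loose, upright, 26 mm across, 62 mm tall, about 40 to 85 g; origin at the centre of its underside. To the left of the boxes. Must stay where it stands.
Not all that is in view belongs to the job. Leave any turquoise look-alike of the lamp_starter alone.

How it is judged (in metres and radians):
On the way, in this order (a step that is already met when the one before it is completed fails the run):
1. the red knob is turned to its stop (within 10 degrees) and held there 0.3 s (value of joint start_knob above 0.87 rad), for 0.3 s.
2. the red knob is let go while still well turned (over 17 degrees), so that the spring brings it back (value of joint start_knob above 0.3 rad and contact force between lamp_starter and anything else below 0.3 N).
At the end, for the whole second after the job is handed in: The red knob is back at rest (within 9 degrees) and untouched; the black knob's line is within 5 mm of where it began; the oil bottle stands upright within 20 mm of its start (value of joint start_knob below 0.15 rad and contact force between lamp_starter and anything else below 0.3 N and distance of dimmer_mark from where it was at the start of the episode below 0.005 m and distance of immersion_oil from where it was at the start of the episode below 0.02 m and angle between immersion_oil's own z axis and vertical below 0.2 rad).
It fails at once if the black dimmer knob is turned (its line moves over 5 mm, about 20 degrees) (distance of dimmer_mark from where it was at the start of the episode above 0.005 m).
It fails at once if the oil bottle is shifted over 20 mm or tipped over 30 degrees (distance of immersion_oil from where it was at the start of the episode above 0.02 m or angle between immersion_oil's own z axis and vertical above 0.52 rad).
It also fails if it takes over 32 s, if anything falls off the work surface, if the arm or the gripper's body presses on something with over 40 N, if the wrist force passes 120 N, or if a joint passes its speed limit or range.

## Robot

A 6-joint arm with a two-finger parallel gripper is mounted at the origin on a cart in front of the work surface, level with it; the furniture and walls round the work are solid. World frame = base frame: x ahead of the robot, y to its left, z up, the work surface at z = 0. Lengths are in m, angles in degrees, forces in N, time in s.
With the tool pointing down it reaches from about 0.35 to 0.875 m from the base axis. Payload 4.2 kg.
Tool frame: the origin (TCP) lies at the very end of the fingers, on their centre line; the grasp point (between the pads) lies 19 mm behind it; z points along the fingers, x is the direction in which the jaws open and shut, and the axes are right-handed (so a half turn about z gives the same grasp; the last joint's range is limited). The gripper opens to 87 mm and grips with 3 to 60 N. Pads are 19 mm wide; open, the fingers measure 117 mm over their backs; the gripper's body (75 mm by 190 mm) begins 51 mm behind the grasp point.
Start: joints at [82.139, 22.042, 0.453, 0, -68.411, -14.817], TCP at [0.241, 0.577, 0.192] pointing down, gripper open.
Joint ranges: [-179.83, 179.83], [-69.29, 118.12], [-61.27, 80.66], [-181.25, 117.63], [-171.15, -9.14], [-177.46, 177.46]. Speed limits (degrees/s): [159.86, 159.86, 180, 180, 180, 180].

## Interface

Orientations are given as a 3x3 rotation matrix whose columns are the frame's x, y, z axes.
In Python, from station import r gives the robot as it stands.
- The arm moves only by the tool move_arm, never from a script. Its argument "series" is a list that holds one entry, the list of rows, each a list of 7 numbers: the shift along the tool's x, y, z in cm, then the turn, a rotation vector about the tool's x, y, z in degrees, then the opening, from -1 (shut) to 1 (fully open). In form: [[[dx, dy, dz, wx, wy, wz, fingers], ...]]. A call has 1 to 12 rows; each row shifts and turns the commanded pose from where the row before left it, along the tool's axes as they then stand; what a row does not reach is not made up. A row lasts 1/8 s, in which the tool goes at most 62.5 mm and 10.7 degrees, less where a joint would pass 70% of its speed; a pose out of reach is approached as far as the arm can. A call is refused whole if a number of a shift passes 6.25 or a number of a turn 10.7, either way. A call with a gripper value outside its range is refused whole. The fingers move at their own pace and stop on an object; the grip force is fixed at half the most. Time passes only in rows, so rows that do not move let the fingers close. It gives the time, the measured TCP pose, the force and the opening at its end, in the units of the state.
- r.sense(): the state, without advancing time (a new reading comes with each control period).
- r.capture(name): name is "side" or "top" or "wrist"; returns a dict with "color" (420x560x3 uint8, blue, green, red), "fx", "fy", "cx", "cy" (pixels), "D" ([k1, k2, p1, p2, k3] as OpenCV has them; the pictures are not rectified), "rvec" (rotation vector, rad) and "tvec" (3), from world to camera coordinates, as OpenCV has them; the wrist camera has in their place "tool_from_camera" (4x4, takes a point from camera to tool coordinates, whose origin is the TCP and whose axes are the tool frame's). Camera axes: x right, y down, z forward; pixel columns grow to the right and rows downward; lengths in m; the calibration is good to about 2 mm. A picture is of the moment at which its call begins: read the wrist's pose just before it. There is no depth.
- r.finish_job(): hands the job in, once; it reports no verdict.
The state is a dict: "time_s": time; "joints": joint angles; "joint_velocities": joint speeds; "effort": joint torques, N m; "tcp_pos": TCP position; "ee_rot": TCP orientation; "wrist_force": force on the tool from outside, world axes, zero at the start; "moment": the same for the moment, N m; "gripper_width": opening from 0.0 (shut) to 1.0 (fully open).
Only numpy, scipy, OpenCV 4.12 (cv2) and the standard library are available. Lean on these libraries where they do the work, as an engineer would, in place of code of your own. Each camera call takes 0.05 s, during which the arm holds its last target.

## Working session

There is one attempt and no reset: what is moved stays moved. The work goes in short steps, Python scripts to look and compute and a tool call to move; the robot and the scene stay as the last step left them, time stands still between calls to the robot, and variables do not carry over. Pictures are saved under pics/ and viewed, and the job is handed in when it is done.

Besides the shell and the picture viewer there is one more tool, called after "Emit:" in YAML: its name, and indented under it one key for each argument. move_arm: Moves the arm, as the interface text tells. Its arguments: {"type":"object","properties":{"series":{"type":"array","items":{"type":"array","items":{"type":"array","items":{"type":"number"}}}}},"required":["series"]}

```bash
mkdir -p pics
python3 - <<'E'
from station import r
import cv2,pickle
s=r.sense();print(s)
d={}
for n in("top","side","wrist"):
    c=r.capture(n);d[n]=c;cv2.imwrite(f"pics/{n}0.png",c["color"])
    print(n,{k:v for k,v in c.items() if k!="color"})
pickle.dump((s,d),open("c0.pkl","wb"))
E
```

```text
{'time_s': 0.0, 'joints': array([ 8.21371789e+01,  2.20919020e+01,  3.79203018e-01, -2.87278461e-02,
       -6.84133683e+01, -1.48174420e+01]), 'joint_velocities': array([ 0.01951446,  0.00026584, -0.01079889, -0.06819895,  0.01800731,
        0.04888661]), 'effort': array([ 1.73735876e-03, -3.90670109e+01,  1.87409753e+01,  4.21989307e+00,
        1.10375145e-02, -1.74641277e-04]), 'tcp_pos': array([0.24070936, 0.57604274, 0.19044443]), 'ee_rot': array([[-3.85758043e-01, -9.22599670e-01, -7.62842749e-04],
       [-9.22597250e-01,  3.85758781e-01, -2.11577696e-03],
       [ 2.24628841e-03, -1.12381356e-04, -9.99997471e-01]]), 'wrist_force': array([ 0.08769053, -0.16629692, -0.73378155]), 'moment': array([-0.00646176, -0.00510561, -0.01504443]), 'gripper_width': 1.0039642037580323}
top {'fx': 449.2419128283038, 'fy': 449.2419128283038, 'cx': 273.2717272415942, 'cy': 207.3292453389645, 'D': array([-0.11281267,  0.        ,  0.        ,  0.        ,  0.        ]), 'rvec': array([ 2.1947019 , -2.14096386,  0.17133449]), 'tvec': array([0.17889769, 0.52788335, 0.91962242])}
side {'fx': 534.5075404501852, 'fy': 534.5075404501852, 'cx': 281.27789860591963, 'cy': 205.34927362322952, 'D': array([-0.11010998,  0.        ,  0.        ,  0.        ,  0.        ]), 'rvec': array([ 0.0545459 ,  2.87868587, -1.22194327]), 'tvec': array([ 0.51533721, -0.11717346,  1.28613557])}
wrist {'fx': 358.4726831369828, 'fy': 358.4726831369828, 'cx': 277.9878521078816, 'cy': 213.29464542277697, 'D': array([-0.06616026,  0.        ,  0.        ,  0.        ,  0.        ]), 'tool_from_camera': array([[ 9.99999333e-01, -1.15417215e-03,  3.60642314e-05,
        -6.10656845e-04],
       [ 1.11067015e-03,  9.69915035e-01,  2.43441146e-01,
        -6.64939356e-02],
       [-3.15952233e-04, -2.43440944e-01,  9.69915670e-01,
        -1.92703748e-01],
       [ 0.00000000e+00,  0.00000000e+00,  0.00000000e+00,
         1.00000000e+00]])}
```

View pics/top0.png

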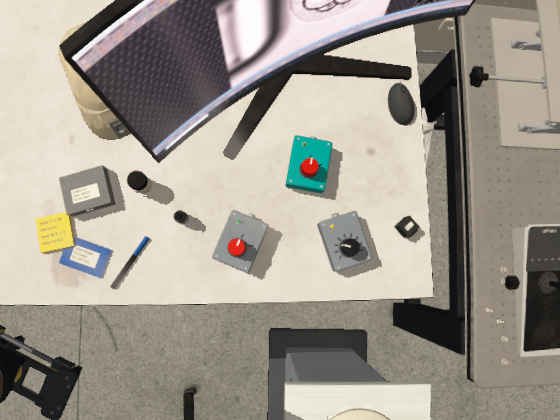

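View pics/side0.png

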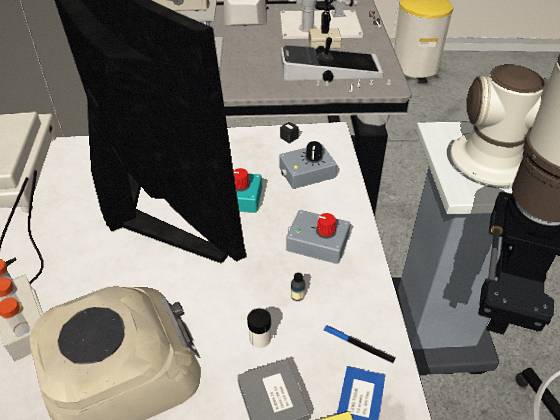

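View pics/wrist0.png

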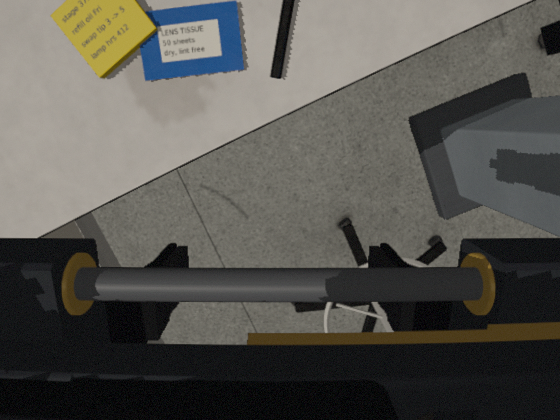

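```bash
cat > h.py <<'E'
import numpy as np,cv2
def pose(c,s=None):
    K=np.array([[c["fx"],0,c["cx"]],[0,c["fy"],c["cy"]],[0,0,1]])
    if "rvec" in c:
        R=cv2.Rodrigues(np.array(c["rvec"]))[0];t=np.array(c["tvec"])
    else:
        T=np.eye(4);T[:3,:3]=s["ee_rot"];T[:3,3]=s["tcp_pos"]
        M=np.linalg.inv(T@c["tool_from_camera"]);R=M[:3,:3];t=M[:3,3]
    return K,c["D"],R,t
def back(c,uv,z,s=None):
    K,D,R,t=pose(c,s)
    p=cv2.undistortPoints(np.array(uv,float).reshape(-1,1,2),K,D).reshape(-1,2)
    o=-R.T@t;d=np.c_[p,np.ones(len(p))]@R
    return o+d*((z-o[2])/d[:,2])[:,None]
def proj(c,P,s=None):
    K,D,R,t=pose(c,s)
    return cv2.projectPoints(np.array(P,float).reshape(-1,1,3),cv2.Rodrigues(R)[0],t,K,D)[0].reshape(-1,2)
def red(img):
    h=cv2.cvtColor(img,cv2.COLOR_BGR2HSV)
    return (((h[...,0]<8)|(h[...,0]>172))&(h[...,1]>150)&(h[...,2]>80)).astype(np.uint8)
E
python3 - <<'E'
import pickle,cv2,numpy as np
from h import *
s,d=pickle.load(open("c0.pkl","rb"))
for n in("top","side"):
    nn,l,st,ce=cv2.connectedComponentsWithStats(red(d[n]["color"]))
    for i in range(1,nn):
        if st[i,4]>30:print(n,st[i],ce[i])
t=d["top"]
print(back(t,[[237,247],[349,246]],.079))
print(back(t,[[181,216]],.062))
# box corners
im=t["color"]
cv2.imwrite("pics/topz.png",cv2.resize(im[195:285,165:385],None,fx=3.6,fy=3.6,interpolation=cv2.INTER_CUBIC))
cv2.imwrite("pics/sidez.png",cv2.resize(d["side"]["color"][120:320,220:380],None,fx=3,fy=3,interpolation=cv2.INTER_CUBIC))
E
```

```text
top [301 158  18  19 238] [309.18907563 167.40756303]
top [228 239  18  17 220] [236.15909091 247.28181818]
side [233 168  16  22 259] [241.05019305 178.60617761]
side [317 213  19  24 343] [326.40524781 224.67638484]
side [  0 277  13  17  99] [  5.36363636 285.48484848]
side [  0 300  16  18  53] [  6.60377358 310.8490566 ]
[[0.43576311 0.26343258 0.079     ]
 [0.44295607 0.03954405 0.079     ]]
[[0.49642404 0.38058364 0.062     ]]
```

View pics/topz.png

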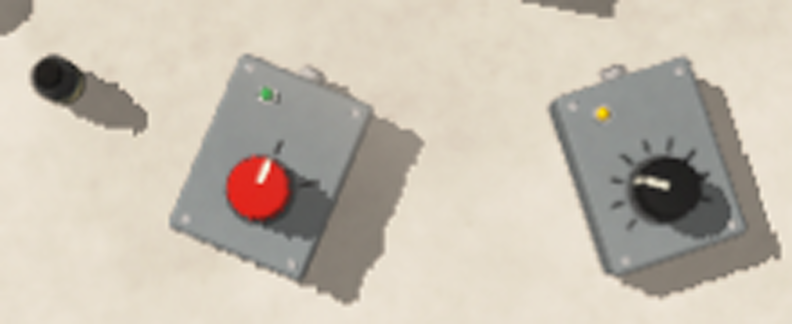

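View pics/sidez.png

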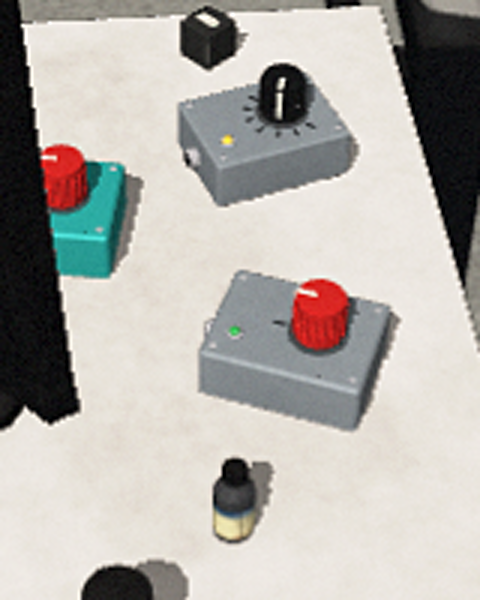

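Run:
```python
import pickle,cv2,numpy as np
from h import *
s,d=pickle.load(open("c0.pkl","rb"))
t=d["top"]
q=back(t,np.array([[243,57],[372,108],[303,278],[172,226]])/3.6+[165,195],.045)
print(q); fx=(q[0]+q[1]-q[2]-q[3])/2;print(np.linalg.norm(fx),np.linalg.norm(q[0]-q[1]))
yaw=np.arctan2(fx[1],fx[0]);u=fx/np.linalg.norm(fx);print("yaw",np.degrees(yaw), "axis",q.mean(0)-.015*u)
print("top",back(t,np.array([[258,187]])/3.6+[165,195],.079))
print("line",back(t,np.array([[266,165],[277,147],[262,182]])/3.6+[165,195],.079))
print("side",back(d["side"],np.array([[321,296]])/3+[220,120],.079))
print("dim",back(t,np.array([[666,187],[635,181]])/3.6+[165,195],.079))
print("bottle",back(d["side"],np.array([[236,462]])/3+[220,120],.062))
```

```text
[[0.51188457 0.276946   0.045     ]
 [0.48426472 0.20170632 0.045     ]
 [0.38609421 0.2386537  0.045     ]
 [0.41368069 0.31422697 0.045     ]]
0.1049675568318625 0.08014901555249965
yaw -20.706293530564874 axis [0.43494997 0.26318691 0.045     ]
top [[0.43585621 0.26409721 0.079     ]]
line [[0.44809657 0.26006834 0.079     ]
 [0.45820128 0.25430364 0.079     ]
 [0.43866601 0.26197985 0.079     ]]
side [[0.43795314 0.27064985 0.079     ]]
dim [[0.44110591 0.03750623 0.079     ]
 [0.44407788 0.05497748 0.079     ]]
bottle [[0.4992992 0.3898955 0.062    ]]
```

Emit:
move_arm:
  series:
    - [[2.1,-3,0,0,0,0,1],[2.1,-3,0,0,0,0,1],[2.1,-3,0,0,0,0,1],[2.1,-3,0,0,0,0,1],[2.1,-3,0,0,0,0,1],[2.1,-3,0,0,0,0,1],[2.1,-3,0,0,0,0,1],[2.1,-3,0,0,0,0,1],[2.1,-3,0,0,0,0,1],[0,0,0,0,0,0,1],[0,0,0,0,0,0,1]]

```text
time_s: 1.52
tcp_pos: [0.4171, 0.2983, 0.1914]
ee_rot: [[-0.386, -0.923, -0.0], [-0.923, 0.386, 0.0], [-0.0, 0.0, -1.0]]
wrist_force: [0.4, 1.1, 0.8]
gripper_width: 1.0
```

Run:
```python
from station import r
import cv2,pickle
from h import *
s=r.sense();c=r.capture("wrist");cv2.imwrite("pics/w1.png",c["color"])
pickle.dump((s,c),open("c1.pkl","wb"))
print(s["tcp_pos"],s["ee_rot"],s["joints"],proj(c,[s["tcp_pos"],[.4355,.264,.079]],s))
```

```text
[0.41709405 0.29834119 0.19143987] [[-3.85834093e-01 -9.22568169e-01 -1.60665496e-04]
 [-9.22568183e-01  3.85834087e-01  6.80282456e-05]
 [-7.70469046e-07  1.74472491e-04 -9.99999985e-01]] [ 5.37254810e+01  1.10993720e+01 -1.50669109e+01 -1.08379753e-02
 -6.38360216e+01  1.35837666e+01] [[279.08655281 244.31190134]
 [307.50422855 167.30944544]]
```

View pics/w1.png

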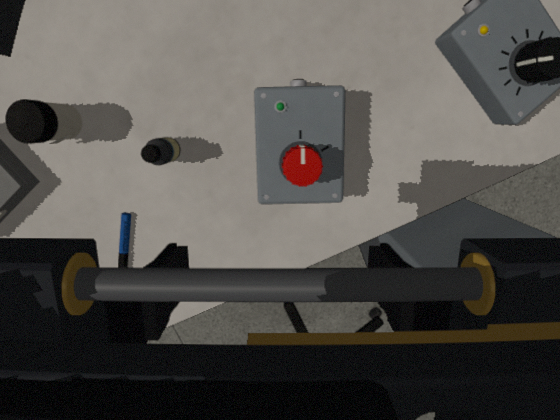

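Run:
```python
import pickle
from h import *
s,c=pickle.load(open("c1.pkl","rb"))
im=c["color"]
z=cv2.resize(im[70:220,235:375],None,fx=4,fy=4,interpolation=cv2.INTER_CUBIC)
def circ(z_,h):
    a=np.linspace(0,2*np.pi,60);
    return np.c_[h[0]+.017*np.cos(a),h[1]+.017*np.sin(a),np.full(60,z_)]
m=red(im);nn,l,st,ce=cv2.connectedComponentsWithStats(m)
for i in range(1,nn):
    if st[i,4]>30:print(st[i],ce[i])
h=(.4355,.264)
for zz,col in((.079,(0,255,0)),(.046,(255,0,0))):
    p=(proj(c,circ(zz,h),s)-[235,70]+.5)*4-.5
    cv2.polylines(z,[p.astype(np.int32)],True,col,1)
cv2.imwrite("pics/w1z.png",z)
```

```text
[ 282  145   41   41 1192] [301.62583893 166.22567114]
```

View pics/w1z.png

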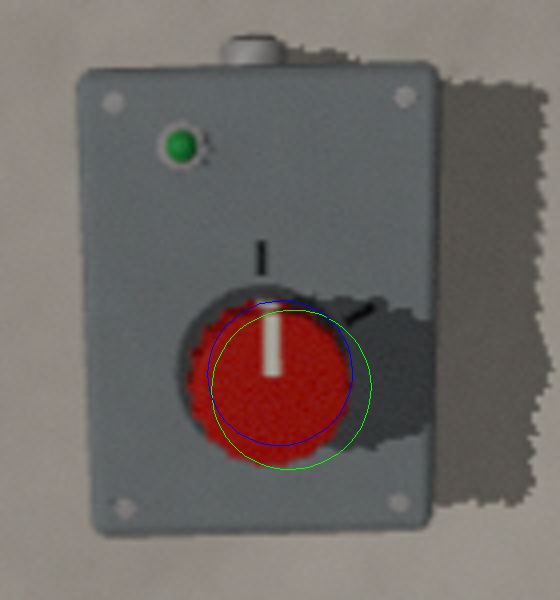

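Run:
```python
import pickle
from h import *
s,c=pickle.load(open("c1.pkl","rb"))
f=lambda p:(np.array(p)+.5)/4-.5+[235,70]
print(back(c,f([[272,387]]),.079,s))
q=back(c,f([[80,70],[438,64],[430,530],[95,536]]),.045,s);print(q)
fx=(q[0]+q[1]-q[2]-q[3])/2;u=fx/np.linalg.norm(fx);print(np.linalg.norm(fx),np.linalg.norm(q[0]-q[1]),np.degrees(np.arctan2(fx[1],fx[0])),q.mean(0)-.015*u)
```

```text
[[0.43784243 0.26753951 0.079     ]]
[[0.51664621 0.28008885 0.045     ]
 [0.48675457 0.20487625 0.045     ]
 [0.38634414 0.24439938 0.045     ]
 [0.41637898 0.31987787 0.045     ]]
0.10789108354763603 0.08093481553489154 -21.565002443826955 [0.43758096 0.26782394 0.045     ]
```

Emit:
move_arm:
  series:
    - [[1.05,-1.55,0,0,0,0,1],[1.05,-1.55,0,0,0,0,1],[0,0,2.5,0,0,0,1],[0,0,2.5,0,0,0,1],[0,0,2.0,0,0,0,1],[0,0,0,0,0,0,1],[0,0,0,0,0,0,1]]

```text
time_s: 2.45
tcp_pos: [0.4385, 0.267, 0.1224]
ee_rot: [[-0.386, -0.923, 0.001], [-0.923, 0.386, 0.001], [-0.001, -0.001, -1.0]]
wrist_force: [-0.6, -0.3, -0.1]
gripper_width: 0.998
```

Run:
```python
from station import r
import cv2,pickle
from h import *
s=r.sense();c=r.capture("wrist");im=c["color"].copy()
print(s["tcp_pos"])
a=np.linspace(0,2*np.pi,60)
p=proj(c,np.c_[.4377+.017*np.cos(a),.2675+.017*np.sin(a),np.full(60,.079)],s)
cv2.polylines(im,[p.astype(np.int32)],True,(0,255,0),1)
cv2.imwrite("pics/w2.png",im)
```

```text
[0.43851887 0.26699531 0.12240464]
```

View pics/w2.png

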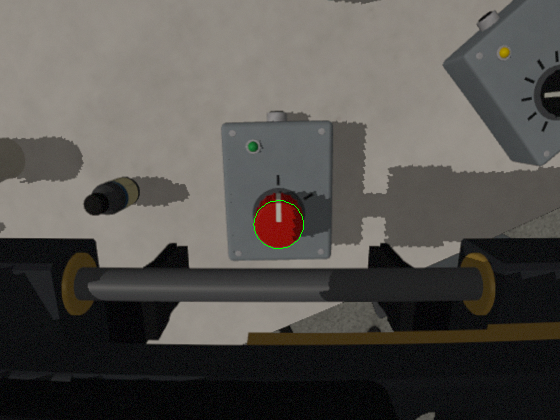

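The knob top at about (278,225) matches the prediction (.4377, .2675) and sits centred between the jaws. I'll descend and grip.

Emit:
move_arm:
  series:
    - [[0,0,2.5,0,0,0,1],[0,0,2.5,0,0,0,1],[0,0,2.0,0,0,0,1],[0,0,0,0,0,0,1],[0,0,0,0,0,0,-1],[0,0,0,0,0,0,-1],[0,0,0,0,0,0,-1],[0,0,0,0,0,0,-1],[0,0,0,0,0,0,-1],[0,0,0,0,0,0,-1]]

```text
time_s: 3.75
tcp_pos: [0.4377, 0.2669, 0.0515]
ee_rot: [[-0.385, -0.923, -0.0], [-0.923, 0.385, -0.0], [0.0, 0.0, -1.0]]
wrist_force: [-0.7, -0.4, -0.2]
gripper_width: 0.399
```

Emit:
move_arm:
  series:
    - [[0,0,0,0,0,0,-1],[0,0,0,0,0,9,-1],[0,0,0,0,0,9,-1],[0,0,0,0,0,9,-1],[0,0,0,0,0,9,-1],[0,0,0,0,0,9,-1],[0,0,0,0,0,9,-1],[0,0,0,0,0,7,-1],[0,0,0,0,0,0,-1],[0,0,0,0,0,0,-1],[0,0,0,0,0,0,-1]]

```text
time_s: 5.12
tcp_pos: [0.4377, 0.2669, 0.0516]
ee_rot: [[-0.994, -0.111, 0.0], [-0.111, 0.994, -0.0], [-0.0, -0.0, -1.0]]
wrist_force: [0.1, -0.3, -0.3]
gripper_width: 0.008
```

Run:
```python
from station import r
import cv2
s=r.sense();print(s["moment"],s["wrist_force"],s["tcp_pos"],s["ee_rot"][:,0],s["gripper_width"],s["joints"])
cv2.imwrite("pics/w3.png",r.capture("wrist")["color"])
im=r.capture("side")["color"];cv2.imwrite("pics/s3.png",cv2.resize(im[120:320,220:420],None,fx=3,fy=3))
```

```text
[ 0.08522814 -0.005114    0.00071785] [ 0.08007879 -0.3447434  -0.32983598] [0.43771695 0.26685736 0.05155184] [-9.93810532e-01 -1.11088366e-01 -2.37146999e-05] 0.00843196846862506 [ 4.95325453e+01  1.99887162e+01 -2.58245469e+01  2.26409025e-03
 -4.41863539e+01 -4.31561099e+01]
```

View pics/w3.png

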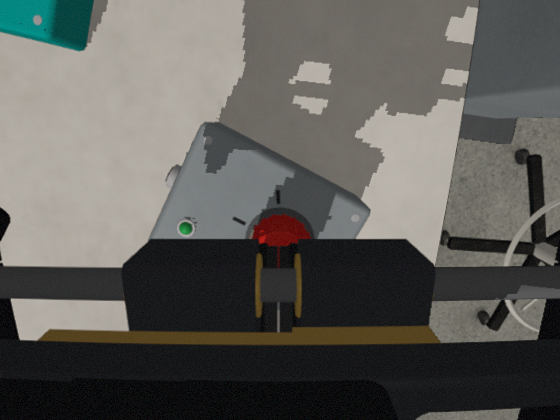

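View pics/s3.png

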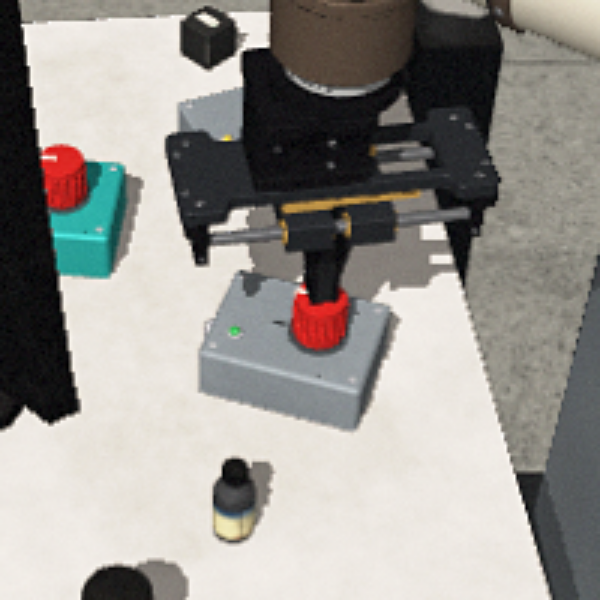

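Run:
```python
from station import r
import cv2
from h import *
a=np.linspace(0,2*np.pi,60)
s=r.sense();print(s["time_s"],s["tcp_pos"],s["gripper_width"])
for n in("wrist","side","top"):
    c=r.capture(n);im=c["color"].copy();raw=im.copy()
    for z,col in((.079,(0,255,0)),(.046,(255,0,0))):
        p=proj(c,np.c_[.4377+.017*np.cos(a),.2675+.017*np.sin(a),np.full(60,z)],s)
        cv2.polylines(im,[p.astype(np.int32)],True,col,1)
    q=proj(c,[s["tcp_pos"]-k*.02*s["ee_rot"][:,2] for k in range(3)],s);print(n,q)
    u,v=q[0].astype(int);u0=max(u-75,0);v0=max(v-75,0)
    for p in q: cv2.circle(im,tuple(p.astype(int)),1,(255,0,255),-1)
    cr=lambda i:cv2.resize(i[v0:v0+150,u0:u0+150],(400,400),interpolation=cv2.INTER_CUBIC)
    cv2.imwrite(f"pics/{n}4.png",np.hstack([cr(raw),cr(im)]))
```

```text
5.225 [0.43769888 0.26685023 0.05156248] 0.004332076273314346
wrist [[279.08878868 243.23030352]
 [279.19380423 255.8783262 ]
 [279.32319801 271.48602831]]
side [[326.11390426 227.10618373]
 [326.71111898 219.9635639 ]
 [327.3228106  212.62471851]]
top [[236.02763598 246.5543415 ]
 [235.50832137 246.13892285]
 [234.96558031 245.70472788]]
```

View pics/wrist4.png

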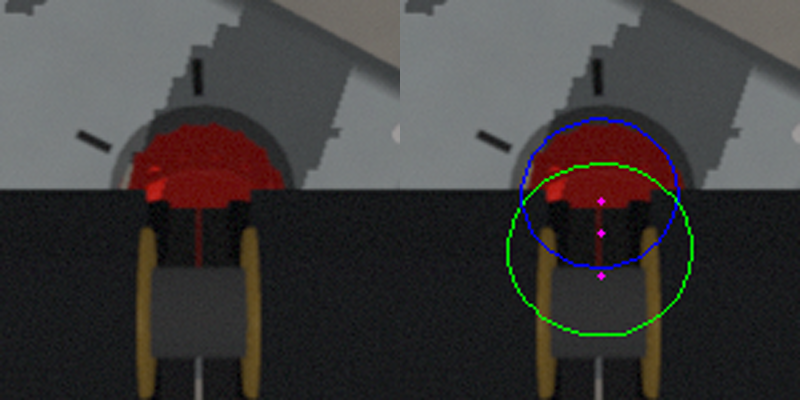

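View pics/side4.png

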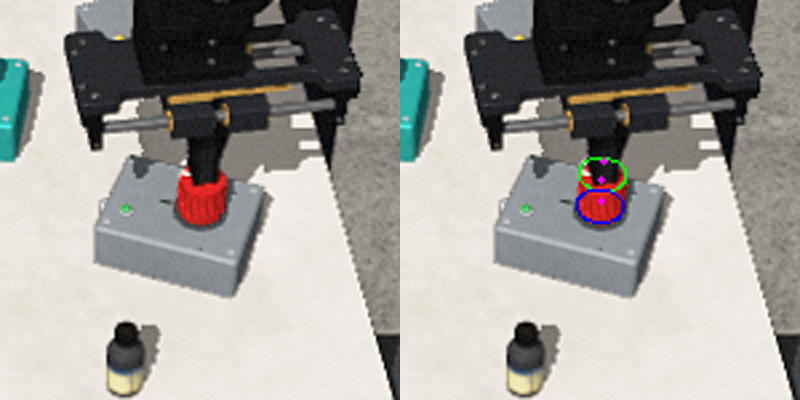

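View pics/top4.png

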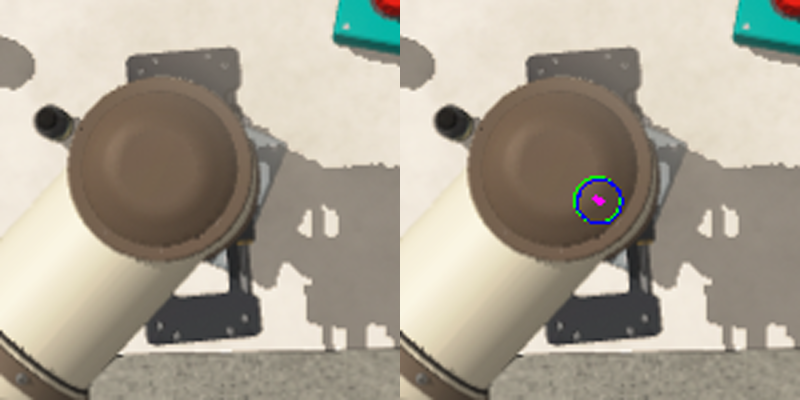

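The fingers are shut (opening about 0) and the knob's white line is still at the rest mark, so the grip slipped. I'll lift gently while still shut and watch the force.

Emit:
move_arm:
  series:
    - [[0,0,-1,0,0,0,-1]]

```text
time_s: 5.5
tcp_pos: [0.4372, 0.2663, 0.0613]
ee_rot: [[-0.994, -0.11, -0.001], [-0.11, 0.994, -0.001], [0.002, -0.001, -1.0]]
wrist_force: [0.5, 0.2, 0.3]
gripper_width: 0.005
```

Emit:
move_arm:
  series:
    - [[0,0,-2,0,0,0,-1],[0,0,-2,0,0,0,-1],[0,0,-1,0,0,0,-1],[0,0,0,0,0,0,-1]]

```text
time_s: 6.0
tcp_pos: [0.438, 0.2672, 0.1124]
ee_rot: [[-0.994, -0.11, 0.001], [-0.11, 0.994, 0.001], [-0.001, 0.001, -1.0]]
wrist_force: [0.3, 0.3, -0.1]
gripper_width: 0.007
```

```bash
cat > look.py <<'E'
from station import r
import cv2,sys
from h import *
tag=sys.argv[1]
a=np.linspace(0,2*np.pi,60)
s=r.sense();print(s["time_s"],s["tcp_pos"],s["gripper_width"],s["wrist_force"],s["moment"])
for n in("wrist","side"):
    c=r.capture(n);im=c["color"].copy();raw=im.copy()
    for z,col in((.079,(0,255,0)),(.046,(255,0,0))):
        p=proj(c,np.c_[.4377+.017*np.cos(a),.2675+.017*np.sin(a),np.full(60,z)],s)
        cv2.polylines(im,[p.astype(np.int32)],True,col,1)
    q=proj(c,[s["tcp_pos"]-k*.02*s["ee_rot"][:,2] for k in range(3)],s)
    u,v=q[0].astype(int);u0=max(u-75,0);v0=max(v-75,0)
    for p in q: cv2.circle(im,tuple(p.astype(int)),1,(255,0,255),-1)
    cr=lambda i:cv2.resize(i[v0:v0+150,u0:u0+150],(400,400),interpolation=cv2.INTER_CUBIC)
    cv2.imwrite(f"pics/{n}{tag}.png",np.hstack([cr(raw),cr(im)]))
E
python3 look.py 5
```

```text
6.0 [0.43799608 0.26719608 0.11239146] 0.006700165275966706 [ 0.30266152  0.29787043 -0.09348196] [ 0.04562008 -0.04453278  0.01246289]
```

View pics/wrist5.png

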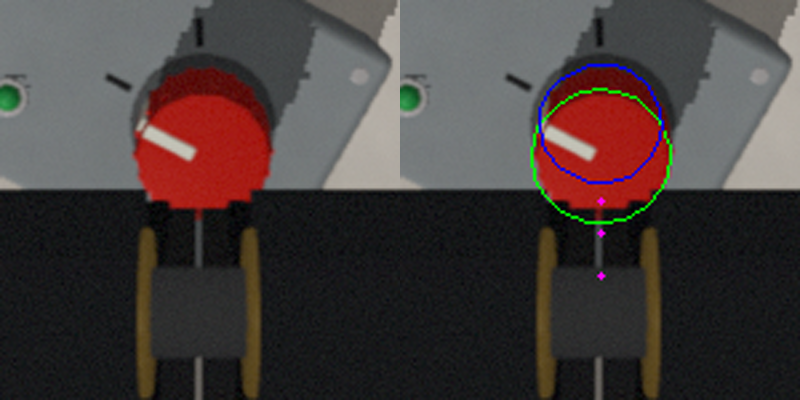

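View pics/side5.png

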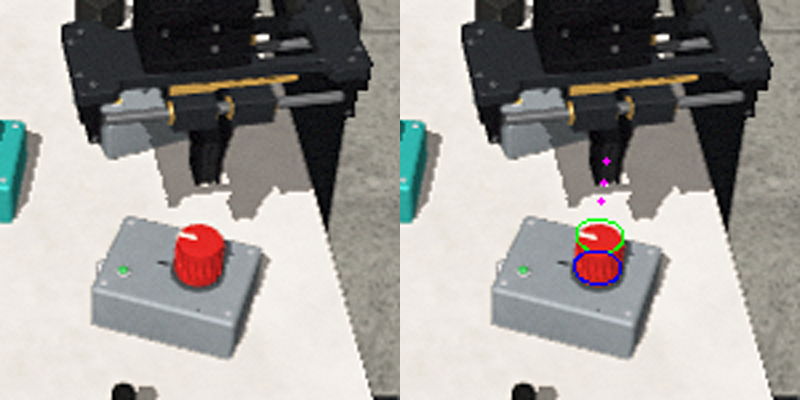

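Emit:
move_arm:
  series:
    - [[0,0,-2,0,0,-8,1],[0,0,0,0,0,-8,1],[0,0,0,0,0,-8,1],[0,0,0,0,0,-8,1],[0,0,0,0,0,-8,1],[0,0,0,0,0,-8,1],[0,0,0,0,0,-8,1],[0,0,0,0,0,-5,1],[0,0,0,0,0,0,1],[0,0,0,0,0,0,1]]

```text
time_s: 7.35
tcp_pos: [0.4375, 0.2666, 0.131]
ee_rot: [[-0.387, -0.922, -0.001], [-0.922, 0.387, -0.001], [0.001, 0.0, -1.0]]
wrist_force: [-0.2, -0.3, -0.3]
gripper_width: 0.982
```

Run:
```python
from station import r
import cv2,pickle
from h import *
s=r.sense();print(s["time_s"],s["tcp_pos"],s["gripper_width"],s["ee_rot"][:,0])
c=r.capture("side");im=c["color"]
X,Y,Z=s["ee_rot"].T;T=s["tcp_pos"]
z=cv2.resize(im[100:260,220:420],None,fx=4,fy=4,interpolation=cv2.INTER_CUBIC)[:600]
for sx in(-.0435,0,.0435):
    for k in range(5):
        p=proj(c,[T+sx*X-k*.01*Z],s)[0];p=((p-[220,100]+.5)*4-.5).astype(int)
        cv2.circle(z,tuple(p),2,(255,0,255) if k else (0,255,0),-1)
cv2.imwrite("pics/s6.png",z)
pickle.dump((s,c),open("c6.pkl","wb"))
```

```text
7.35 [0.43747265 0.26664986 0.13101569] 0.9817183988956537 [-0.38674569 -0.92218577  0.00108693]
```

View pics/s6.png

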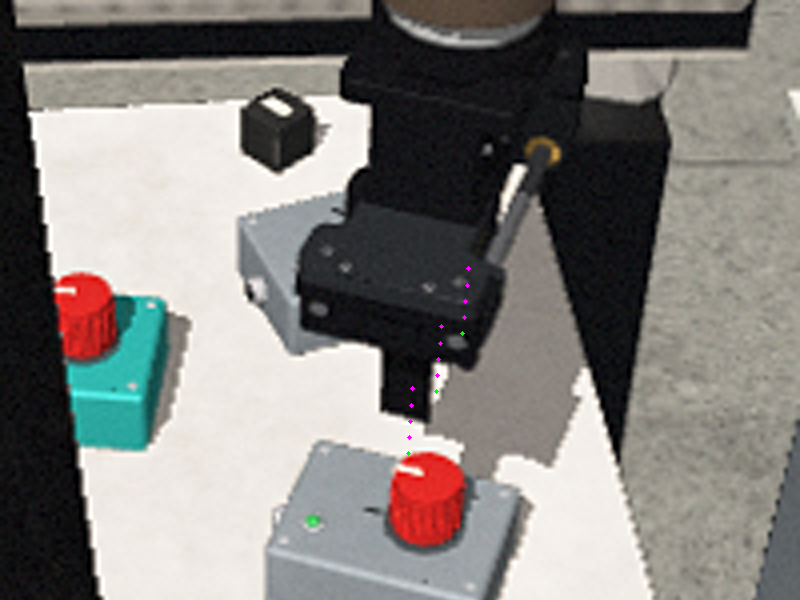

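In the side and wrist views, the real fingertips sit about 30 mm behind the reported TCP. They therefore closed just above the knob without touching it. I'll go about 25 mm lower and check before closing.

Emit:
move_arm:
  series:
    - [[0,0,3,0,0,0,1],[0,0,3,0,0,0,1],[0,0,2,0,0,0,1],[0,0,1,0,0,0,1],[0,0,1,0,0,0,1],[0,0,0,0,0,0,1]]

```text
time_s: 8.15
tcp_pos: [0.4376, 0.2667, 0.0313]
ee_rot: [[-0.386, -0.923, -0.0], [-0.923, 0.386, -0.001], [0.001, 0.0, -1.0]]
wrist_force: [0.2, -0.7, -0.3]
gripper_width: 1.001
```

```bash
python3 look.py 7
```

```text
8.15 [0.43758071 0.26673339 0.0312572 ] 1.0006950523606704 [ 0.22045092 -0.68703358 -0.26665451] [ 0.05056576  0.00866871 -0.04633098]
```

View pics/wrist7.png

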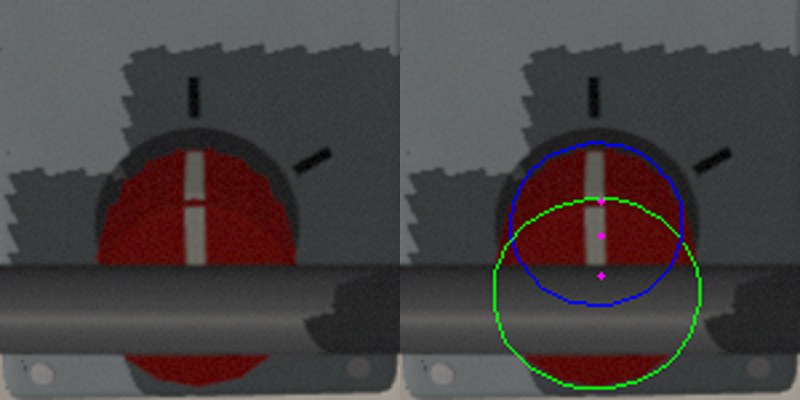

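View pics/side7.png

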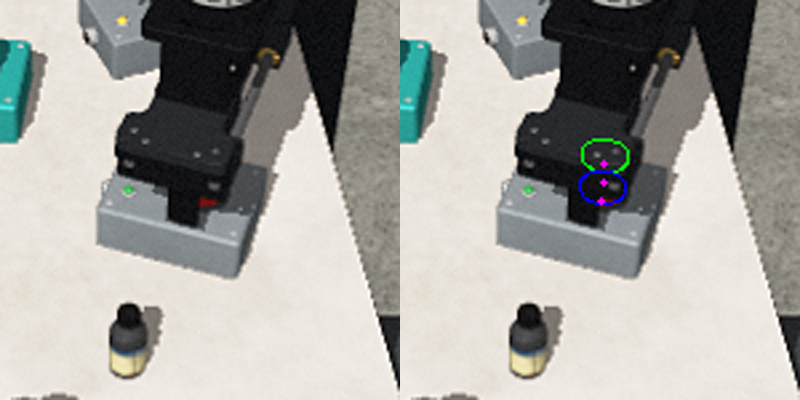

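Emit:
move_arm:
  series:
    - [[0,0,0.4,0,0,0,1],[0,0,0,0,0,0,-1],[0,0,0,0,0,0,-1],[0,0,0,0,0,0,-1],[0,0,0,0,0,0,-1],[0,0,0,0,0,0,-1],[0,0,0,0,0,0,-1],[0,0,0,0,0,0,-1],[0,0,0,0,0,0,-1]]

```text
time_s: 9.38
tcp_pos: [0.4378, 0.267, 0.0276]
ee_rot: [[-0.385, -0.923, 0.0], [-0.923, 0.385, 0.0], [-0.0, -0.0, -1.0]]
wrist_force: [-0.4, 0.5, 0.1]
gripper_width: 0.382
```

Emit:
move_arm:
  series:
    - [[0,0,0,0,0,0,-1],[0,0,0,0,0,0,-1]]

```text
time_s: 9.62
tcp_pos: [0.4378, 0.267, 0.0276]
ee_rot: [[-0.385, -0.923, 0.0], [-0.923, 0.385, 0.0], [-0.0, -0.0, -1.0]]
wrist_force: [-0.4, 0.6, 0.1]
gripper_width: 0.381
```

The opening is steady at 0.381 (33 mm), so the knob is gripped this time. Turning it now.

Emit:
move_arm:
  series:
    - [[0,0,0,0,0,8,-1],[0,0,0,0,0,8,-1],[0,0,0,0,0,8,-1],[0,0,0,0,0,8,-1],[0,0,0,0,0,8,-1],[0,0,0,0,0,8,-1],[0,0,0,0,0,8,-1],[0,0,0,0,0,5,-1],[0,0,0,0,0,0,-1],[0,0,0,0,0,0,-1],[0,0,0,0,0,0,-1],[0,0,0,0,0,0,-1]]

```text
time_s: 11.12
tcp_pos: [0.437, 0.2664, 0.0275]
ee_rot: [[-0.994, -0.111, -0.001], [-0.111, 0.994, -0.001], [0.001, -0.001, -1.0]]
wrist_force: [-5.6, -0.3, 4.4]
gripper_width: 0.374
```

```bash
python3 look.py 8
```

```text
11.125 [0.43701629 0.26639076 0.0274869 ] 0.37379080500482953 [-5.56488911 -0.25979183  4.42674042] [0.04357621 1.55571889 0.27118562]
```

View pics/wrist8.png

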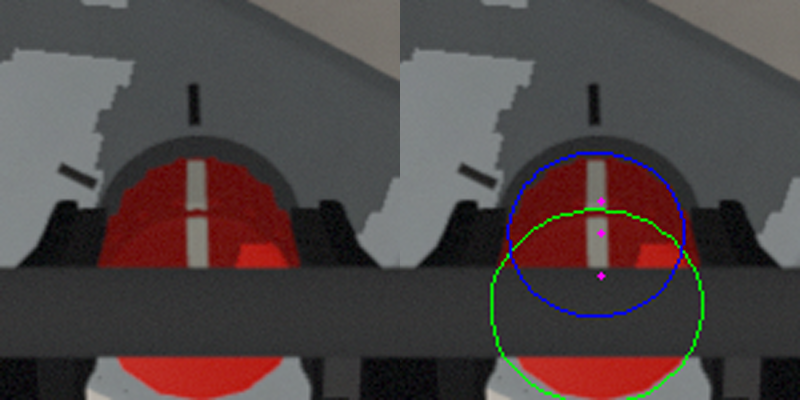

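View pics/side8.png

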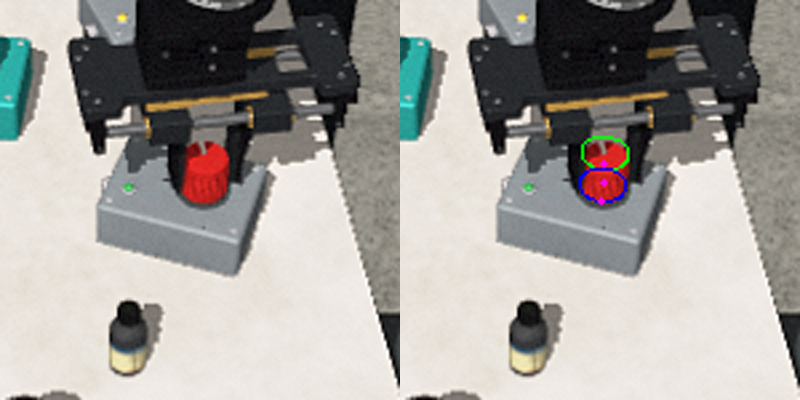

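The line points at the second mark, so the knob is at its stop. I'll hold briefly, open without moving, wait for the return, and then lift.

Emit:
move_arm:
  series:
    - [[0,0,0,0,0,0,-1],[0,0,0,0,0,0,-1],[0,0,0,0,0,0,1],[0,0,0,0,0,0,1],[0,0,0,0,0,0,1],[0,0,0,0,0,0,1],[0,0,0,0,0,0,1],[0,0,0,0,0,0,1]]

```text
time_s: 12.22
tcp_pos: [0.4377, 0.2669, 0.0275]
ee_rot: [[-0.994, -0.11, 0.0], [-0.11, 0.994, 0.0], [-0.0, 0.0, -1.0]]
wrist_force: [0.1, -0.3, -0.1]
gripper_width: 0.96
```

Emit:
move_arm:
  series:
    - [[0,0,-1,0,0,0,1],[0,0,-3,0,0,0,1],[0,0,-3,0,0,0,1],[0,0,-3,0,0,0,1],[0,0,0,0,0,0,1],[0,0,0,0,0,0,1],[0,0,0,0,0,0,1]]

```text
time_s: 13.1
tcp_pos: [0.4371, 0.2663, 0.1266]
ee_rot: [[-0.994, -0.11, -0.002], [-0.11, 0.994, -0.002], [0.002, -0.001, -1.0]]
wrist_force: [0.2, -0.3, 0.8]
gripper_width: 1.002
```

```bash
python3 look.py 9
python3 - <<'E'
from station import r
import cv2
cv2.imwrite("pics/s9f.png",r.capture("side")["color"])
E
```

```text
13.1 [0.43711127 0.26627254 0.12659806] 1.0019444710105336 [ 0.21495007 -0.27854998  0.75813714] [ 0.08752893 -0.05617104  0.04560991]
```

View pics/wrist9.png

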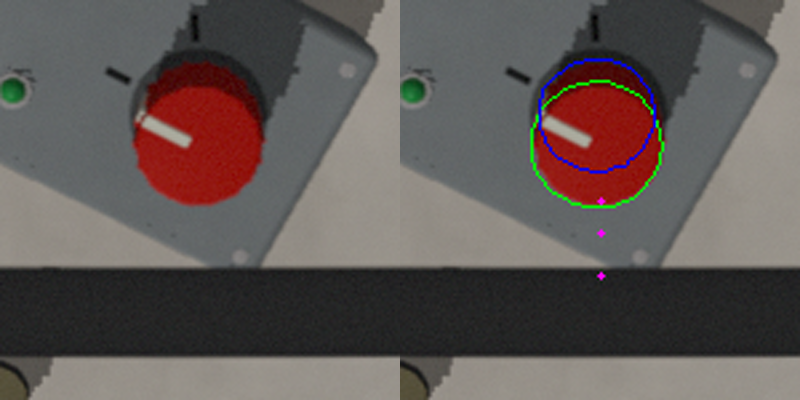

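View pics/s9f.png

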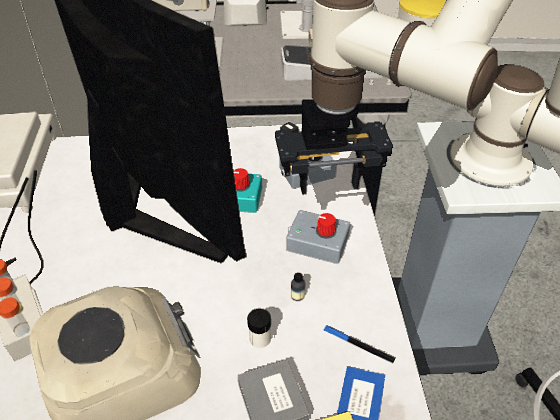

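The knob's line is back at the rest mark, the gripper is clear, and the bottle at (298,287) looks unmoved. Handing in.

```bash
python3 -c "
from station import r
print(r.finish_job())"
```

```text
the job is handed in; nothing more can be done
None
```

I turned the red knob clockwise to its stop and held it there for over 0.5 s. I then opened the gripper without moving the arm, so the spring brought the knob back by itself, lifted clear and handed the job in at about 13 s.

- **First grip missed:** on the first try the fingers shut just above the knob without touching it. The real fingertips sit about 30 mm behind the reported TCP. I went about 24 mm lower for the second try, and the knob was held firmly at 33 mm opening.
- **Knob:** while held, its white line was at the 60° mark, and in the last picture it is back at the rest mark. I did not see the moment of release itself. The wrist force was about zero just after opening.
- **Position estimate:** the three cameras disagreed on the knob's position by up to 7 mm. I used the wrist camera's value, and the close-up picture and the grip both fitted it.
- **Bottle and dimmer:** the bottle stands upright where it was in the last side view. The black dimmer knob was hidden by the gripper there, so I did not recheck it by measurement. The gripper's lowest parts stayed well away from it.

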